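# Shut down the ultrasonic cleaner and move the jewellery basket to the dryer

### The job

Shut down the ultrasonic cleaner by pressing its buttons fully, one at a time, in the order red, blue, green, without pressing the yellow one; then use the orange-handled hook rod, never the fingers, to lift the basket of rings out of the tank by its handle bar and stand it on the green drip tray. Unhook, hang the rod back in its fork stand as you found it, and only then take the basket by its handle bar with the fingers and set it down flat inside the square nest on top of the black dryer. Keep the basket upright throughout and leave the other things on the bench where they are.

Things in the scene. Friction and masses are not known exactly. Their poses are not given: they have to be found in the camera images.
- tank_mouth (a point): Centre of the mouth of the white cleaner's tank, at its rim 130 mm above the table, z up, -x towards the button ledge. Opening 96 (x) x 88 (y) mm, upright walls, floor 122 mm down; outside 120 x 180 mm. Rails along x on the +y and -y walls, 14 mm wide, tops 85 mm below the rim, carry the basket's rim. Ledge: 75 mm high, 60 to 140 mm towards -x, four buttons along y, 42 mm apart, order varies.
- red (a joint): Travel of the red button: 0 up, 0.006 m fully down; counts as pressed beyond about 0.004. A spring returns it; 4 N holds it fully down.
- blue (a joint): Travel of the blue button: 0 up, 0.006 m fully down; counts as pressed beyond about 0.004. A spring returns it; 4 N holds it fully down.
- green (a joint): Travel of the green button: 0 up, 0.006 m fully down; counts as pressed beyond about 0.004. A spring returns it; 4 N holds it fully down.
- yellow (a joint): Travel of the yellow button: 0 up, 0.006 m fully down; counts as pressed beyond about 0.004. A spring returns it; 4 N holds it fully down.
- red_top (a point): Centre of the top face of the red button's cap (24 mm diameter), which presses straight down; 22 mm above the ledge, in a black housing 40 mm across and 12 mm high.
- blue_top (a point): Centre of the top face of the blue button's cap (24 mm diameter), which presses straight down; 22 mm above the ledge, in a black housing 40 mm across and 12 mm high.
- green_top (a point): Centre of the top face of the green button's cap (24 mm diameter), which presses straight down; 22 mm above the ledge, in a black housing 40 mm across and 12 mm high.
- yellow_top (a point): Centre of the top face of the yellow button's cap (24 mm diameter), which presses straight down; 22 mm above the ledge, in a black housing 40 mm across and 12 mm high.
- basket: Small steel basket, about 110 g, loose; origin at the centre of its underside, z up. Body 52 x 52 x 38 mm high with a flat rim 76 x 76 mm, 34 to 38 mm above the underside; some rings fixed inside. It starts hanging by its rim on the tank's rails, bar along the tank's y, up to 5 mm off the tank's centre.
- basket_bar (a point): Middle of the basket's blue handle bar: level, straight, 8 mm diameter, along the basket's y, 75 mm above its underside, rigidly held by 5 mm uprights at basket y = +30 and -30 mm. While it hangs in the tank the bar is 44 mm below the tank's rim.
- rod: Hook rod, about 90 g, loose, hanging upright in the stand; origin at the centre of the underside of its orange handle, z up. Handle: block 14 mm (x) x 44 mm (y) from z = 0 to +55 mm, gripped from above across its 14 mm. A steel shank of 6 mm diameter goes down on the axis to z = -75 mm and ends in a V-shaped hook that opens upward and points to the rod's +x.
- rod_hook (a point): Bottom of the hook's V (centre line of its 5 mm wire), at rod x = +10, z = -85 mm. The V lies in the rod's x-z plane: centre line from (0,-75) down to (10,-85) and up to the tip at (21,-70) mm (x,z). The basket's bar, lying in the V, has its centre about 10 mm above this point.
- stand: Fork stand, fixed, origin at the table under the rod's place: dark base 110 x 80 mm, post at x = +50 mm, two level prongs along x from -30 to +50 mm, 12 mm wide, 22 mm gap between, open at the -x end. The rod hangs with its shank in the gap, handle's underside on the prongs, hook pointing to the post (+x); it lifts straight up and is lowered straight back.
- stand_seat (a point): Where the rod's origin belongs: midway between the prongs, at the height of their tops (115 mm above the table). Anywhere within 20 mm along the prongs will do.
- tray_in (a point): Centre of the inner floor of the green square drip tray, 5 mm above the table, axes along the tray's sides. The tray is fixed, 120 x 120 mm, rim 12 mm high (above the table) and 4 mm thick.
- dryer_nest (a point): Centre of the nest's floor on the black dryer, 45 mm above the table, axes along the nest's sides. The dryer is a fixed box 130 x 130 x 45 mm high; the nest on top is a square aluminium rim 66 x 66 mm inside, 9 mm high, 6 mm thick. The basket's underside goes flat on the nest's floor, its sides along the nest's, any of the four ways round.
- bench_block: Bystander: steel block on a dark wood base 90 x 90 mm, 42 mm high.
- spool: Bystander: copper wire spool, 40 mm across, 28 mm high.
- flux_jar: Bystander: jar 50 mm across, 60 mm high.
- tin: Bystander: flat green tin 44 mm across, 18 mm high, before the cleaner.
- weight: Bystander: brass weight 34 mm across, 30 mm high.
- wax_block: Bystander: blue wax block 60 x 35 x 22 mm.
- brush: Bystander: small brush lying on the bench behind.
Things that resemble listed ones, but are neither listed nor needed, are in the scene too. Of the things shaped like the rod, the orange one is meant.

How it is judged:
On the way, in this order (a step that is already met when the one before it is completed fails the run):
1. the red button is pressed, no other with it (value of joint red above 0.004 m and value of joint each of blue, green, yellow below 0.002 m), for 0.04 s.
2. the blue button is pressed, no other with it (value of joint blue above 0.004 m and value of joint each of red, green, yellow below 0.002 m), for 0.04 s.
3. the green button is pressed, no other with it (value of joint green above 0.004 m and value of joint each of red, blue, yellow below 0.002 m), for 0.04 s.
4. the basket hangs on the hook above the tank's rim, untouched by the fingers (z of basket in the frame of tank_mouth above 0.003 m and contact force between rod and basket above 0.2 N and contact force between the fingers and basket below 0.1 N), for 0.1 s.
5. the basket stands upright in the drip tray, off the hook (x of basket in the frame of tray_in between -0.035 and 0.035 m and y of basket in the frame of tray_in between -0.035 and 0.035 m and z of basket in the frame of tray_in between -0.004 and 0.006 m and angle between basket's own z axis and vertical below 0.12 rad and linear speed of basket below 0.03 m/s and contact force between rod and basket below 0.05 N), for 0.2 s.
6. the rod hangs in its stand again, let go, the basket still in the tray (x of rod in the frame of stand_seat between -0.02 and 0.02 m and y of rod in the frame of stand_seat between -0.01 and 0.01 m and z of rod in the frame of stand_seat between -0.003 and 0.004 m and angle between rod's own z axis and vertical below 0.1 rad and linear speed of rod below 0.02 m/s and contact force between rod and the fingers below 0.1 N and horizontal distance between basket and tray_in below 0.05 m), for 0.1 s.
7. the basket is lifted off the tray in the fingers (z of basket in the frame of tray_in above 0.015 m and contact force between the fingers and basket above 1 N), for 0.1 s.
At the end, for the whole second after the job is handed in: Basket flat (4 mm, 0.08 rad) in the dryer's nest within 12 mm of its centre in x and y, still, let go; rod still in the stand, handle on the prongs (within 4 mm of height), within 20 mm along and 10 mm across the fork, upright within 0.1 rad, let go; all four buttons up (x of basket in the frame of dryer_nest between -0.012 and 0.012 m and y of basket in the frame of dryer_nest between -0.012 and 0.012 m and z of basket in the frame of dryer_nest between -0.004 and 0.004 m and angle between basket's own z axis and vertical below 0.08 rad and linear speed of each of basket, rod below 0.02 m/s and contact force between the fingers and basket below 0.1 N and x of rod in the frame of stand_seat between -0.02 and 0.02 m and y of rod in the frame of stand_seat between -0.01 and 0.01 m and z of rod in the frame of stand_seat between -0.003 and 0.004 m and angle between rod's own z axis and vertical below 0.1 rad and contact force between rod and the fingers below 0.1 N and value of joint each of red, blue, green, yellow below 0.002 m); the robot touches nothing.
It fails at once if the yellow button is pressed (value of joint yellow above 0.003 m).
It fails at once if the fingers touch the basket while it is in the tank (contact force between the fingers and basket above 0.5 N and horizontal distance between basket and tank_mouth below 0.05 m and z of basket in the frame of tank_mouth below 0 m).
It fails at once if the basket is tipped over (angle between basket's own z axis and vertical above 1 rad).
It fails at once if a bystander is moved more than 30 mm (distance of any of bench_block, spool, flux_jar, tin, weight, wax_block, brush from where it was at the start of the episode above 0.03 m).
It also fails if it takes over 72 s, if anything falls off the work surface, if the arm or the gripper's body presses on something with over 40 N, if the wrist force passes 120 N, or if a joint passes its speed limit or range.

### The arm

A 7-joint arm with a two-finger parallel gripper is mounted at the origin on the work surface. World frame = base frame: x ahead of the robot, y to its left, z up, the work surface at z = 0. Lengths are in m, angles in rad, forces in N, time in s.
With the tool pointing down it reaches from about 0.4 to 0.925 m from the base axis. Payload 4.1 kg.
Tool frame: the origin (TCP) lies at the very end of the fingers, on their centre line; the grasp point (between the pads) lies 19 mm behind it; x points along the fingers, y is the direction in which the jaws open and shut, and the axes are right-handed (so a half turn about x gives the same grasp; the last joint's range is limited). The gripper opens to 85 mm and grips with 20 to 120 N. Pads are 22 mm wide; open, the fingers measure 114 mm over their backs; the gripper's body (76 mm by 85 mm) begins 54 mm behind the grasp point. The pads swing forward as they close: fully open they stand 13 mm farther back than shut.
Start: joints at [1.021, 0.398, 0.045, 1.537, -0.019, 1.207, -0.051], TCP at [0.283, -0.585, 0.231] pointing down, gripper open.
Joint ranges: [-2.82, 2.82], [-0.49, 2.23], [-1.37, 1.46], [0, 2.46], [-1.36, 4.5], [0.23, 2], [-2.94, 2.94]. Speed limits (rad/s): [2.57, 2.57, 3.14, 3.14, 3.14, 3.14, 3.14].

### API

Orientations are given as a unit quaternion [w, x, y, z].
In Python, from cell import robot gives the robot as it stands.
- The arm moves only by the tool servo_tool, never from a script. Its argument "commands" is text: rows parted by semicolons, each of 5 numbers parted by spaces: the opening, from 0 (shut) to 1 (fully open), then the shift along the tool's x, y, z in m, then the turn about the tool's x in degrees. In form: fingers dx dy dz turn; .... A call has 1 to 10 rows; each row shifts and turns the commanded pose from where the row before left it, along the tool's axes as they then stand; what a row does not reach is not made up. A row lasts 1/12 s, in which the tool goes at most 41.7 mm and 7.16 degrees, less where a joint would pass 70% of its speed; a pose out of reach is approached as far as the arm can. A call is refused whole if a number of a shift passes 0.0417 or a number of a turn 7.16, either way. A call with a gripper value outside its range is refused whole. The fingers move at their own pace and stop on an object; "squeeze" is the grip in N (left out, the last holds). Time passes only in rows, so rows that do not move let the fingers close. It gives the time, the measured TCP pose, the force and the opening at its end, in the units of the state.
- robot.sense(): the state, without advancing time (a new reading comes with each control period).
- robot.snapshot(name): name is "scene" or "top" or "wrist"; returns the picture (400x640x3 uint8, blue, green, red); there is no depth.
- robot.get_calibration(name): a dict with "mtx" (3x3 intrinsics, pixels), "distortion" ([k1, k2, p1, p2, k3] as OpenCV has them; the pictures are not rectified), "origin" and "rotation" of the camera in the world; the wrist camera has in their place "hand_eye" (4x4, takes a point from camera to tool coordinates, whose origin is the TCP and whose axes are the tool frame's). Camera axes: x right, y up, looking along -z (the intrinsics and any distortion apply to the point x, -y, -z); pixel columns grow to the right and rows downward; lengths in m; the calibration is good to about 2 mm. A picture is of the moment at which its call begins: read the wrist's pose just before it. get_calibration takes no time and is no camera call.
- robot.close_job(): hands the job in, once; it reports no verdict.
The state is a dict: "time": time; "joint_pos": joint angles; "joint_vel": joint speeds; "joint_efforts": joint torques, N m; "position": TCP position; "tool_rot": TCP orientation; "contact_force": force on the tool from outside, world axes, zero at the start; "torque": the same for the moment, N m; "finger_gap": opening from 0.0 (shut) to 1.0 (fully open).
Only numpy, scipy, OpenCV 4.12 (cv2) and the standard library are available. Lean on these libraries where they do the work, as an engineer would, in place of code of your own. Each camera call takes 0.05 s, during which the arm holds its last target. There are 200 camera calls.

## Working session

There is one attempt and no reset: what is moved stays moved. The work goes in short steps, Python scripts to look and compute and a tool call to move; the robot and the scene stay as the last step left them, time stands still between calls to the robot, and variables do not carry over. Pictures are saved under pics/ and viewed, about 8 in all and at most 12, crops included, and the job is handed in when it is done.

Besides the shell and the picture viewer there is one more tool, called in YAML: its name, and indented under it one key for each argument. servo_tool: Moves the arm, as the interface text tells. Its arguments: {"type":"object","properties":{"commands":{"type":"string"},"squeeze":{"type":"number"}},"required":["commands"]}

```bash
mkdir -p pics; python3 - <<'E'
from cell import robot
import cv2
s=robot.sense();print(s['time'],s['position'],s['tool_rot'],s['finger_gap'])
for n in('scene','top','wrist'):
    im=robot.snapshot(n);cv2.imwrite(f'pics/{n}0.png',im)
    c=robot.get_calibration(n);print(n,{k:(v.round(4).tolist() if hasattr(v,'round') else v) for k,v in c.items()})
E
ls
```

```text
0.0 [ 0.28292582 -0.58449945  0.2302453 ] [-0.1574046  -0.68900844 -0.15873011  0.68941708] 1.001476368478341
scene {'mtx': [[455.09, 0.0, 323.6659], [0.0, 455.09, 192.4645], [0.0, 0.0, 1.0]], 'distortion': [0.016, 0.0, 0.0, 0.0, 0.0], 'origin': [1.3371, -0.3453, 0.9267], 'rotation': [0.7763, 0.3282, 0.2164, 0.4929]}
top {'mtx': [[414.5597, 0.0, 317.1995], [0.0, 414.5597, 202.9058], [0.0, 0.0, 1.0]], 'distortion': [-0.0765, 0.0, 0.0, 0.0, 0.0], 'origin': [0.4371, -0.0163, 1.1311], 'rotation': [0.7117, 0.0473, -0.0263, -0.7004]}
wrist {'mtx': [[312.2982, 0.0, 322.6257], [0.0, 312.2982, 199.9911], [0.0, 0.0, 1.0]], 'distortion': [0.0057, 0.0, 0.0, 0.0, 0.0], 'hand_eye': [[0.001, 0.3251, -0.9457, -0.1427], [1.0, -0.0002, 0.001, 0.0011], [0.0001, -0.9457, -0.3251, -0.0844], [0.0, 0.0, 0.0, 1.0]]}
pics
```

View pics/top0.png

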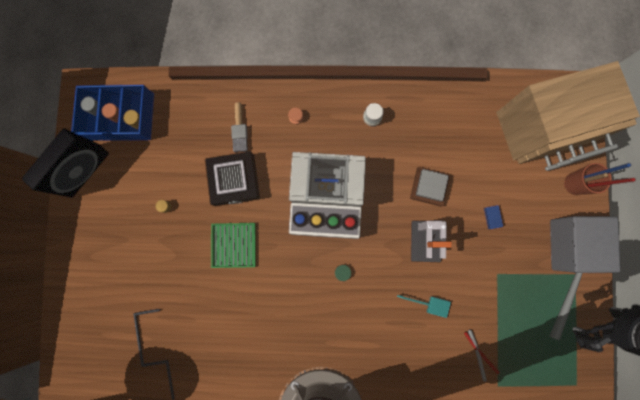

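View pics/scene0.png

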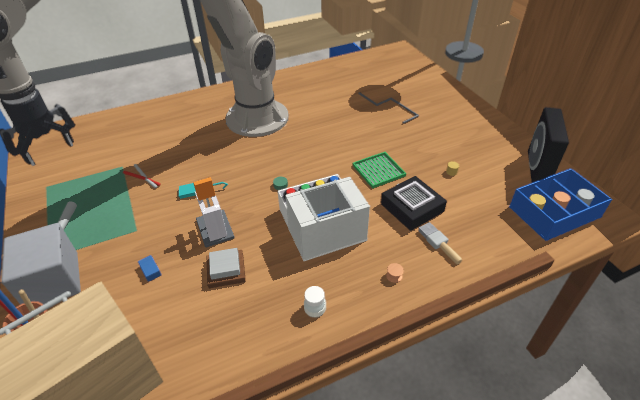

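Top view: buttons from left are blue (300,220), yellow (317,220), green (333,221) and red (350,222). The tank is at (329,180), the orange handle at (438,244), the tray at (235,245) and the dryer nest at (231,178). I'll zoom in for accuracy.

```bash
cat > h.py <<'E'
import numpy as np,cv2
from cell import robot
from scipy.spatial.transform import Rotation as R
def q(w): return R.from_quat([w[1],w[2],w[3],w[0]])
def cam(n,s=None):
    c=robot.get_calibration(n);K=np.array(c['mtx']);d=np.array(c['distortion'])
    if 'origin' in c:
        r=np.array(c['rotation']); Rm=q(r).as_matrix() if r.size==4 else r
        return K,d,Rm,np.array(c['origin'])
    H=np.array(c['hand_eye']);s=s or robot.sense();T=q(s['tool_rot']).as_matrix()
    return K,d,T@H[:3,:3],T@H[:3,3]+np.array(s['position'])
def px2w(C,uv,z):
    K,d,Rm,o=C;p=cv2.undistortPoints(np.array([[uv]],float),K,d)[0,0]
    v=Rm@np.array([p[0],-p[1],-1]);return o+v*(z-o[2])/v[2]
def w2px(C,P):
    K,d,Rm,o=C;c=(np.atleast_2d(P)-o)@Rm;c=c*[1,-1,-1]
    return cv2.projectPoints(c,np.zeros(3),np.zeros(3),K,d)[0][:,0]
def crop(im,u0,v0,w,h,f,name):
    cv2.imwrite(name,cv2.resize(im[v0:v0+h,u0:u0+w],None,fx=f,fy=f,interpolation=cv2.INTER_CUBIC))
E
python3 - <<'E'
from h import *
im=cv2.imread('pics/top0.png');crop(im,200,140,260,150,3,'pics/topc.png')
C=cam('top')
for n,uv,z in [('blue',(300,220),.097),('yel',(317,220),.097),('green',(333,221),.097),('red',(350,222),.097),('tank',(329,180),.13),('tray',(235,245),.005),('nest',(231,178),.05),('handle',(439,244.5),.17),('tin',(344,272),.018),('gripperBase',(320,385),0)]:
    print(n,px2w(C,uv,z).round(3))
E
```

```text
blue [0.501 0.058 0.097]
yel [0.502 0.015 0.097]
green [ 0.5   -0.025  0.097]
red [ 0.498 -0.067  0.097]
tank [ 0.598 -0.014  0.13 ]
tray [0.436 0.241 0.005]
nest [0.613 0.248 0.05 ]
handle [ 0.445 -0.27   0.17 ]
tin [ 0.37  -0.057  0.018]
gripperBase [0.068 0.002 0.   ]
```

View pics/topc.png

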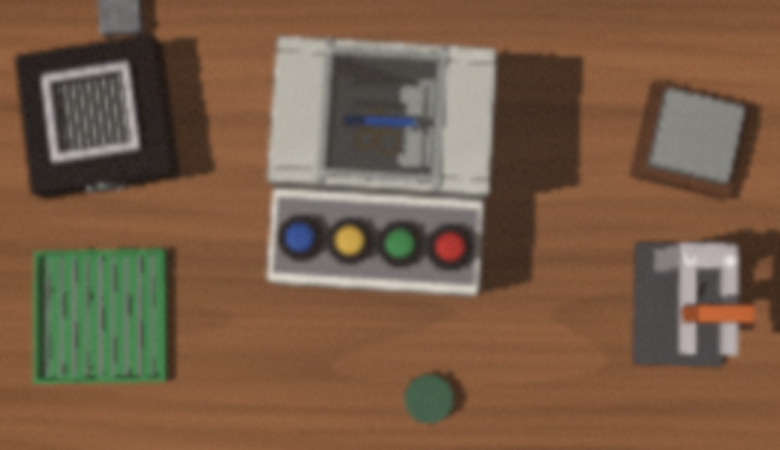

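```bash
python3 - <<'E'
from h import *
C=cam('top');f=lambda x,y,z:px2w(C,(200+x/3,140+y/3),z)
s=robot.sense();print(q(s['tool_rot']).as_matrix().round(3))
for n,x,y in [('blue',300,236),('yel',349,240),('green',400,243),('red',450,246)]:print(n,f(x,y,.097).round(4))
o=[f(*p,.13) for p in [(278,37),(495,48),(490,193),(268,180)]];print('tank',np.mean(o,0).round(4),np.round(o,3).tolist())
for n,x,y,z in [('barL',345,120,.086),('barR',425,122.5,.086),('hR',755,314,.17),('hL',683,313,.115),('prongL end',688,354,.115),('prongR end',730,355,.115),('prongL far',690,250,.115),('prongR far',731,250,.115),('hfront',720,322,.17),('hback',720,305,.17)]:print(n,f(x,y,z).round(4))
t=[f(*p,.012) for p in [(36,250),(166,249),(165,381),(35,382)]];print('tray',np.mean(t,0).round(4),np.round(t,3).tolist())
t=[f(*p,.054) for p in [(41,72),(130,61),(139,153),(50,163)]];print('nest',np.mean(t,0).round(4),np.round(t,3).tolist())
E
```

```text
[[-0.001  0.436 -0.9  ]
 [ 0.001 -0.9   -0.436]
 [-1.    -0.001  0.   ]]
blue [0.5046 0.0577 0.097 ]
yel [0.5019 0.0167 0.097 ]
green [ 0.5001 -0.0258  0.097 ]
red [ 0.4983 -0.0673  0.097 ]
tank [ 0.6031 -0.0098  0.13  ] [[0.666, 0.077, 0.13], [0.659, -0.101, 0.13], [0.54, -0.098, 0.13], [0.548, 0.082, 0.13]]
barL [0.6047 0.0223 0.086 ]
barR [ 0.6035 -0.0457  0.086 ]
hR [ 0.445  -0.2989  0.17  ]
hL [ 0.4455 -0.2563  0.115 ]
prongL end [ 0.4124 -0.2602  0.115 ]
prongR end [ 0.412  -0.2943  0.115 ]
prongL far [ 0.4968 -0.2624  0.115 ]
prongR far [ 0.4973 -0.296   0.115 ]
hfront [ 0.4385 -0.2718  0.17  ]
hback [ 0.4515 -0.2719  0.17  ]
tray [0.4354 0.2433 0.012 ] [[0.493, 0.305, 0.012], [0.496, 0.185, 0.012], [0.378, 0.182, 0.012], [0.374, 0.301, 0.012]]
nest [0.6143 0.2497 0.054 ] [[0.65, 0.295, 0.054], [0.661, 0.216, 0.054], [0.578, 0.204, 0.054], [0.568, 0.284, 0.054]]
```

Rotating so the jaws open along world x, and shutting the fingers.

servo_tool:
  commands: "0 0 0 0 -7; 0 0 0 0 -7; 0 0 0 0 -7; 0 0 0 0 -7; 0 0 0 0 -7; 0 0 0 0 -7; 0 0 0 0 -7; 0 0 0 0 -7; 0 0 0 0 -6.2; 0 0 0 0 0"
  squeeze: 30

```text
time: 0.98
position: [0.283, -0.5849, 0.2309]
tool_rot: [0.492, 0.508, 0.492, -0.508]
contact_force: [0.0, -0.8, -0.3]
finger_gap: -0.004
```

```bash
cat > d.py <<'E'
from h import *
import sys
s=robot.sense();T=q(s['tool_rot']).as_matrix();p=np.array(s['position'])
print('t',round(s['time'],2),'p',p.round(4),'yaw',round(np.degrees(np.arctan2(T[1,1],T[0,1])),2),'gap',round(s['finger_gap'],3),'F',np.round(s['contact_force'],1),'j',np.round(s['joint_pos'],2))
for a in sys.argv[1:]:
    g=np.array([float(x) for x in a.split(',')]);print(a,'->tool',(T.T@(g-p)).round(4));p=g
E
python3 d.py .4983,-.0673,.22 .4983,-.0673,.105 .4983,-.0673,.0895
```

```text
t 0.98 p [ 0.283  -0.5849  0.2309] yaw -1.87 gap -0.004 F [ 0.  -0.8 -0.3] j [ 1.17  0.4  -0.15  1.53  0.06  1.21  0.97]
.4983,-.0673,.22 ->tool [ 0.0113  0.1982 -0.5243]
.4983,-.0673,.105 ->tool [1.15e-01 0.00e+00 1.00e-04]
.4983,-.0673,.0895 ->tool [0.0155 0.     0.    ]
```

servo_tool:
  commands: "0 0 0.0142 -0.0375 0; 0 0 0.0142 -0.0375 0; 0 0 0.0142 -0.0375 0; 0 0 0.0142 -0.0375 0; 0 0 0.0142 -0.0375 0; 0 0 0.0142 -0.0375 0; 0 0 0.0142 -0.0375 0"

```text
time: 1.57
position: [0.3918, -0.3242, 0.2313]
tool_rot: [-0.491, -0.509, -0.49, 0.509]
contact_force: [1.3, 0.0, -0.4]
finger_gap: 0.003
```

servo_tool:
  commands: "0 0 0.0142 -0.0375 0; 0 0 0.0142 -0.0375 0; 0 0 0.0142 -0.0375 0; 0 0 0.0142 -0.0375 0; 0 0 0.0142 -0.0375 0; 0 0 0.0142 -0.0375 0; 0 0 0.0142 -0.037 0; 0 0 0 0 0; 0 0 0 0 0; 0 0 0 0 0"

```text
time: 2.4
position: [0.4995, -0.0683, 0.231]
tool_rot: [-0.491, -0.509, -0.491, 0.509]
contact_force: [0.3, -0.8, -0.1]
finger_gap: 0.002
```

```bash
python3 d.py .4983,-.0673,.115; python3 - <<'E'
from h import *
C=cam('wrist');im=robot.snapshot('wrist');cv2.imwrite('pics/w1.png',im)
print(w2px(C,[[.5046,.0577,.097],[.5001,-.0258,.097],[.4983,-.0673,.097],[.604,-.0115,.086]]).round(0))
E
```

```text
t 2.4 p [ 0.4995 -0.0683  0.231 ] yaw -2.06 gap 0.002 F [ 0.3 -0.8 -0.1] j [ 0.52  0.16 -0.52  1.87  0.09  1.14 -0.07]
.4983,-.0673,.115 ->tool [ 0.116  -0.0012 -0.001 ]
[[322.  35.]
 [321. 142.]
 [320. 187.]
 [436. 120.]]
```

View pics/w1.png

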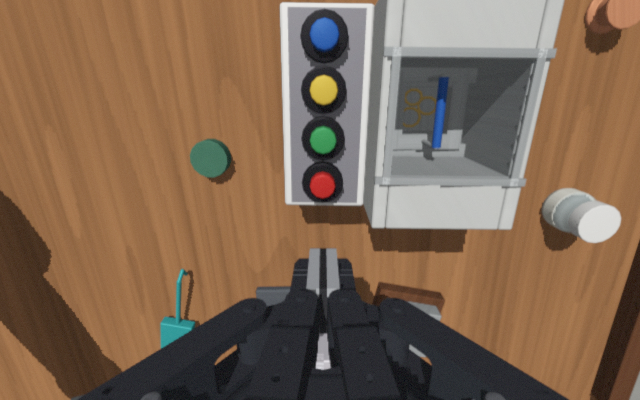

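Wrist view: the buttons sit in a column, red (322,185), green (323,140), yellow (323,90), blue (325,35). These match the predictions within 3 px. Pressing red.

servo_tool:
  commands: "0 0.04 0 -0.001 0; 0 0.04 0 0 0; 0 0.036 0 0 0; 0 0.014 0 0 0; 0 0.006 0 0 0; 0 0.004 0 0 0; 0 0.002 0 0 0; 0 0 0 0 0"

```text
time: 3.12
position: [0.4991, -0.0684, 0.0911]
tool_rot: [-0.491, -0.508, -0.49, 0.51]
contact_force: [-2.7, -0.4, 4.1]
finger_gap: 0.003
```

servo_tool:
  commands: "0 0.0015 0 0 0; 0 0 0 0 0; 0 -0.01 0 0 0; 0 -0.03 0 0 0; 0 0 0.0 0 0; 0 0 0 0 0"

```text
time: 3.62
position: [0.5027, -0.0676, 0.1309]
tool_rot: [0.493, 0.51, 0.489, -0.507]
contact_force: [-0.2, 0.6, -0.4]
finger_gap: 0.001
```

```bash
python3 d.py .5055,.0577,.135 .5055,.0577,.0885 .5055,.0577,.135 .501,-.0252,.135; python3 - <<'E'
from h import *
s=None;print(robot.sense()['contact_force'])
E
```

```text
t 3.62 p [ 0.5027 -0.0676  0.1309] yaw -2.07 gap 0.001 F [-0.2  0.6 -0.4] j [ 0.49  0.28 -0.51  1.98  0.17  0.92 -0.15]
.5055,.0577,.135 ->tool [-0.0043 -0.0017 -0.1253]
.5055,.0577,.0885 ->tool [ 0.0465 -0.0003 -0.0001]
.5055,.0577,.135 ->tool [-0.0465  0.0003  0.0001]
.501,-.0252,.135 ->tool [ 0.0001 -0.0015  0.083 ]
[-0.21233814  0.56534293 -0.441781  ]
```

servo_tool:
  commands: "0 -0.004 0 -0.0415 0; 0 0 0 -0.0415 0; 0 0 -0.0017 -0.041 0; 0 0 0 0 0; 0 0 0 0 0; 0 0.03 0 0 0; 0 0.01 0 0 0; 0 0.005 0 0 0; 0 0.001 0 0 0; 0 0 0 0 0"

```text
time: 4.45
position: [0.5024, 0.0554, 0.0903]
tool_rot: [-0.491, -0.508, -0.49, 0.511]
contact_force: [-13.8, -2.0, 40.8]
finger_gap: -0.004
```

servo_tool:
  commands: "0 0.0015 0 0 0; 0 0 0 0 0"

```text
time: 4.62
position: [0.5024, 0.0554, 0.0901]
tool_rot: [-0.491, -0.508, -0.49, 0.511]
contact_force: [-17.4, -3.3, 49.8]
finger_gap: -0.001
```

servo_tool:
  commands: "0 0.001 0 0 0; 0 0 0 0 0; 0 0 0 0 0"

```text
time: 4.87
position: [0.5024, 0.0553, 0.0899]
tool_rot: [-0.491, -0.507, -0.489, 0.511]
contact_force: [-19.0, -4.0, 57.2]
finger_gap: -0.004
```

Blue bottomed out near z = 0.0903. Red had reached 0.0911 and then went 1.5 mm deeper, so it was pressed too. Now green.

servo_tool:
  commands: "0 -0.015 0 0 0; 0 -0.035 0 0 0; 0 0 0 0.0415 0; 0 0 -0.001 0.0415 0; 0 0 0 0 0; 0 0 0 0 0"

```text
time: 5.37
position: [0.4976, -0.0308, 0.1328]
tool_rot: [-0.489, -0.51, -0.489, 0.512]
contact_force: [0.0, 1.6, 0.1]
finger_gap: 0.001
```

```bash
python3 d.py .501,-.0252,.0895 .501,-.0252,.23 .446,-.2775,.23
```

```text
t 5.37 p [ 0.4976 -0.0308  0.1328] yaw -2.49 gap 0.001 F [0.  1.6 0.1] j [ 0.44  0.27 -0.54  1.99  0.17  0.93 -0.23]
.501,-.0252,.0895 ->tool [ 0.0433  0.0032 -0.0058]
.501,-.0252,.23 ->tool [-0.1405 -0.0002  0.0003]
.446,-.2775,.23 ->tool [ 0.0005 -0.044   0.2545]
```

servo_tool:
  commands: "0 0 0.003 -0.0055 0; 0 0 0 0 0; 0 0.03 0 0 0; 0 0.008 0 0 0; 0 0.004 0 0 0; 0 0.001 0 0 0; 0 0 0 0 0; 0 0 0 0 0"

```text
time: 6.03
position: [0.5007, -0.0188, 0.091]
tool_rot: [-0.491, -0.507, -0.493, 0.509]
contact_force: [-4.1, 1.2, 7.0]
finger_gap: -0.001
```

servo_tool:
  commands: "0 -0.02 0 0 0; 0 -0.04 0 0 0; 0 -0.04 0 0 0; 0.5 -0.04 -0.007 0.04 0; 0.5 0 -0.007 0.04 0; 0.5 0 -0.007 0.04 0; 0.5 0 -0.007 0.04 0; 0.5 0 -0.007 0.04 0; 0.5 0 -0.009 0.04 0"

```text
time: 6.78
position: [0.4517, -0.2487, 0.2201]
tool_rot: [0.492, 0.508, 0.492, -0.508]
contact_force: [1.2, 0.3, 0.0]
finger_gap: 0.499
```

servo_tool:
  commands: "0.5 0 0 0.0145 0; 0.5 0 0 0 0; 0.5 0 0 0 0; 0.5 0 0 0 0"

```text
time: 7.12
position: [0.4521, -0.2602, 0.2196]
tool_rot: [0.492, 0.508, 0.492, -0.507]
contact_force: [0.6, 0.4, -0.0]
finger_gap: 0.498
```

```bash
python3 d.py .446,-.2775,.133; python3 - <<'E'
from h import *
C=cam('wrist');im=robot.snapshot('wrist');cv2.imwrite('pics/w2.png',im)
print(w2px(C,[[.438,-.2775,.17],[.452,-.2775,.17],[.445,-.2555,.17],[.445,-.2555,.115],[.445,-.2995,.17]]).round(0))
E
```

```text
t 7.12 p [ 0.4521 -0.2602  0.2196] yaw -1.79 gap 0.498 F [ 0.6  0.4 -0. ] j [ 0.78  0.2  -0.38  1.85  0.08  1.12  0.33]
.446,-.2775,.133 ->tool [ 0.0866 -0.0056  0.0176]
[[302. 248.]
 [322. 248.]
 [310. 218.]
 [313. 193.]
 [313. 276.]]
```

View pics/w2.png

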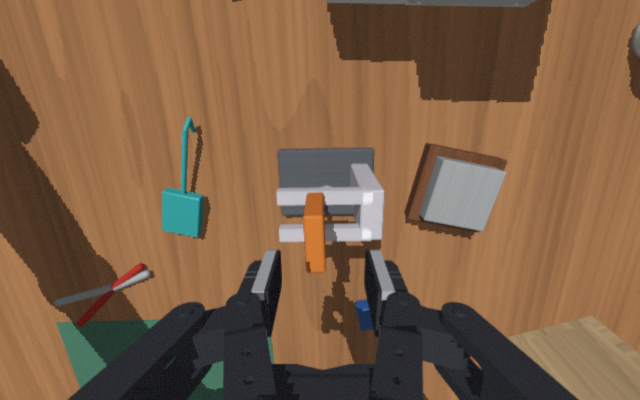

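The orange handle covers (305–325, 194–271), within about 3 mm of the prediction. Descending onto it.

servo_tool:
  commands: "0.5 0.02 -0.005 0.016 0; 0.5 0.025 0 0 0; 0.5 0.025 0 0 0; 0.5 0.0165 0 0 0; 0.5 0 0 0 0; 0.5 0 0 0 0"

```text
time: 7.67
position: [0.4461, -0.2764, 0.1328]
tool_rot: [0.491, 0.508, 0.493, -0.508]
contact_force: [0.7, -0.3, 0.3]
finger_gap: 0.501
```

```bash
python3 d.py .447,-.276,.133
```

```text
t 7.67 p [ 0.4461 -0.2764  0.1328] yaw -1.8 gap 0.501 F [ 0.7 -0.3  0.3] j [ 0.78  0.29 -0.36  1.93  0.13  0.94  0.32]
.447,-.276,.133 ->tool [-0.0002  0.0009 -0.0004]
```

servo_tool:
  commands: "0.3 0 0 0 0; 0.2 0 0 0 0; 0.1 0 0 0 0; 0 0 0 0 0; 0 0 0 0 0; 0 0 0 0 0; 0 0 0 0 0; 0 0 0 0 0"
  squeeze: 60

```text
time: 8.33
position: [0.4471, -0.2785, 0.1347]
tool_rot: [0.492, 0.509, 0.49, -0.508]
contact_force: [-0.5, 1.2, 5.9]
finger_gap: 0.156
```

servo_tool:
  commands: "0 -0.015 0 0 0; 0 -0.03 0 0 0; 0 -0.03 0 0 0; 0 -0.03 0 0 0; 0 -0.03 0 0 0; 0 -0.03 0 0 0; 0 -0.02 0 0 0; 0 0 0 0 0; 0 0 0 0 0"

```text
time: 9.08
position: [0.4461, -0.2785, 0.3189]
tool_rot: [0.492, 0.509, 0.49, -0.508]
contact_force: [-0.1, 0.4, -1.2]
finger_gap: 0.157
```

```bash
python3 d.py; python3 - <<'E'
from h import *
im=robot.snapshot('wrist');a=im[150:,150:490];b=robot.snapshot('scene')[60:260,110:310]
a=cv2.resize(a,(544,400));b=cv2.resize(b,(400,400),interpolation=cv2.INTER_CUBIC)
cv2.imwrite('pics/w3.png',cv2.resize(np.hstack([a,b]),None,fx=.84,fy=.84))
E
```

```text
t 9.08 p [ 0.4461 -0.2785  0.3189] yaw -1.98 gap 0.157 F [-0.1  0.4 -1.2] j [ 0.81  0.13 -0.37  1.7   0.05  1.32  0.39]
```

View pics/w3.png

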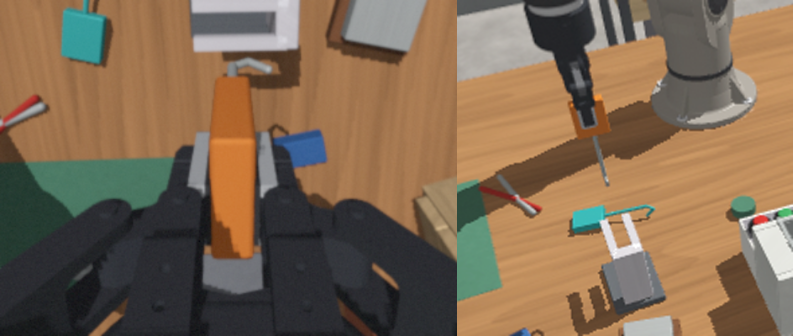

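```bash
python3 - <<'E'
from h import *
s=robot.sense();C=cam('wrist',s);T=q(s['tool_rot']).as_matrix();p=np.array(s['position'])
for o in(-.004,0,.004):
    P=np.array([[-.0353,0,-.022+o],[-.0353,0,.022+o],[.0197,0,-.022+o],[.0947,0,o],[.0897,.021,o]])
    print(o,w2px(C,P@T.T+p).round(0).tolist())
print('obs 323,254 323,342 323,208 shank end 323,202 tip ~351,202')
W=cam('wrist')
E
python3 d.py .560,-.009,.32 .57,-.009,.165
```

```text
-0.004 [[320.0, 250.0], [320.0, 342.0], [321.0, 203.0], [322.0, 197.0], [348.0, 199.0]]
0 [[320.0, 259.0], [320.0, 349.0], [321.0, 209.0], [322.0, 202.0], [348.0, 204.0]]
0.004 [[320.0, 268.0], [320.0, 356.0], [321.0, 216.0], [322.0, 207.0], [348.0, 209.0]]
obs 323,254 323,342 323,208 shank end 323,202 tip ~351,202
t 9.18 p [ 0.4449 -0.278   0.3166] yaw -1.98 gap 0.156 F [ 0.8  1.2 -1.3] j [ 0.81  0.13 -0.37  1.7   0.05  1.32  0.39]
.560,-.009,.32 ->tool [-0.0034  0.1057 -0.2728]
.57,-.009,.165 ->tool [ 0.155   0.0104 -0.0002]
```

```bash
python3 - <<'E'
from h import *
s={'position':[.4995,-.0683,.231],'tool_rot':[-0.491,-0.509,-0.491,0.509]}
C=cam('wrist',s)
for u in [(444,77),(437,148),(440.5,113)]:print(px2w(C,u,.086).round(4))
for u in [(325,35),(323,140),(322,185)]:print(px2w(C,u,.097).round(4))
for u in [(386,53),(550,53),(523,182),(377,181)]:print(px2w(C,u,.13).round(4))
E
```

```text
[0.6077 0.0238 0.086 ]
[ 0.6068 -0.037   0.086 ]
[ 0.6073 -0.006   0.086 ]
[0.5068 0.058  0.097 ]
[ 0.5023 -0.0243  0.097 ]
[ 0.4999 -0.0654  0.097 ]
[0.5493 0.0398 0.13  ]
[0.6651 0.0354 0.13  ]
[ 0.6625 -0.0592  0.13  ]
[ 0.5449 -0.0541  0.13  ]
```

servo_tool:
  commands: "0 0 0.0115 -0.0268 0; 0 0 0.0115 -0.0268 0; 0 0 0.0115 -0.0268 0; 0 0 0.0115 -0.0268 0; 0 0 0.0115 -0.0268 0; 0 0 0.0115 -0.0268 0; 0 0 0.0115 -0.0268 0; 0 0 0.0115 -0.0268 0; 0 0 0.0115 -0.0268 0; 0 0 0.0115 -0.0268 0"

```text
time: 10.02
position: [0.5694, -0.0132, 0.3159]
tool_rot: [-0.49, -0.508, -0.492, 0.509]
contact_force: [1.2, 0.2, -1.1]
finger_gap: 0.155
```

servo_tool:
  commands: "0 0 0 0 0; 0 0 0 0 0; 0 0 0 0 0; 0 0 0 0 0"

```text
time: 10.35
position: [0.5693, -0.0161, 0.3169]
tool_rot: [-0.491, -0.508, -0.491, 0.51]
contact_force: [0.5, -0.1, -0.5]
finger_gap: 0.157
```

```bash
python3 d.py .571,-.010,.32 .571,-.010,.24; python3 - <<'E'
from h import *
s=robot.sense();C=cam('wrist',s);im=robot.snapshot('wrist');print(w2px(C,[[.6055,-.009,.086]]).round(0))
crop(im,200,0,320,260,2.3,'pics/w4.png')
E
```

```text
t 10.35 p [ 0.5693 -0.0161  0.3169] yaw -2.09 gap 0.157 F [ 0.5 -0.1 -0.5] j [ 0.43  0.24 -0.58  1.6   0.13  1.35 -0.2 ]
.571,-.010,.32 ->tool [-0.0031  0.0015 -0.0061]
.571,-.010,.24 ->tool [ 0.08    0.0002 -0.0001]
[[352. 158.]]
```

View pics/w4.png

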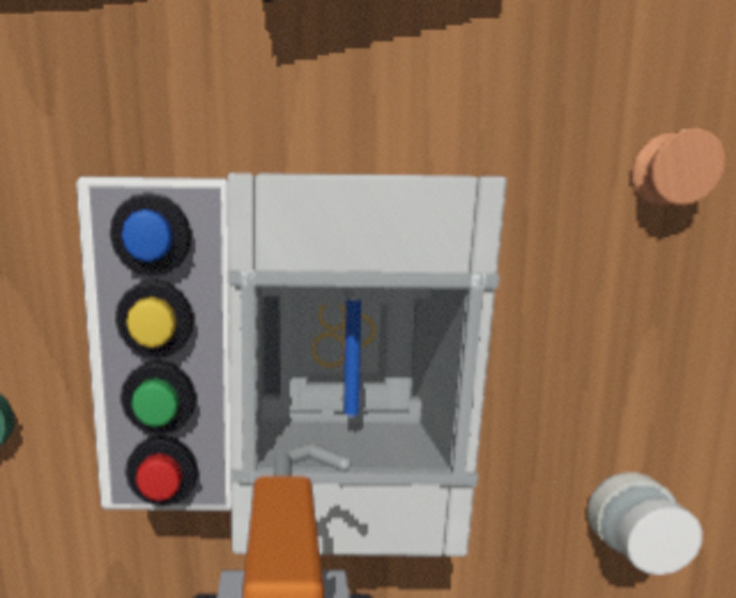

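The bar runs from (354,300) to (351,415) in the crop, with its middle within 2 px of prediction. The hook is left of the bar and opens toward it. Descending on the −x side.

servo_tool:
  commands: "0 0 0.001 -0.0065 0; 0 0.03 0 0 0; 0 0.03 0 0 0; 0 0.03 0 0 0; 0 0.03 0 0 0; 0 0 0 0 0; 0 0 0 0 0; 0 0 0 0 0"

```text
time: 11.07
position: [0.5724, -0.0078, 0.1999]
tool_rot: [0.492, 0.509, 0.491, -0.508]
contact_force: [0.8, 0.1, -1.1]
finger_gap: 0.153
```

```bash
python3 d.py .571,-.0095,.164; python3 - <<'E'
from h import *
s=robot.sense();C=cam('wrist',s);im=robot.snapshot('wrist');print(w2px(C,[[.606,-.008,.086]]).round(0))
b=robot.snapshot('scene');a=cv2.resize(im[0:260,200:520],None,fx=1.3,fy=1.3,interpolation=2)
b=cv2.resize(b[140:270,260:390],(338,338),interpolation=2)
cv2.imwrite('pics/w5.png',np.hstack([a,b]))
E
```

```text
t 11.07 p [ 0.5724 -0.0078  0.1999] yaw -1.99 gap 0.153 F [ 0.8  0.1 -1.1] j [ 0.4   0.33 -0.57  1.75  0.19  1.11 -0.27]
.571,-.0095,.164 ->tool [ 0.0359 -0.0015  0.0018]
[[360. 194.]]
```

View pics/w5.png

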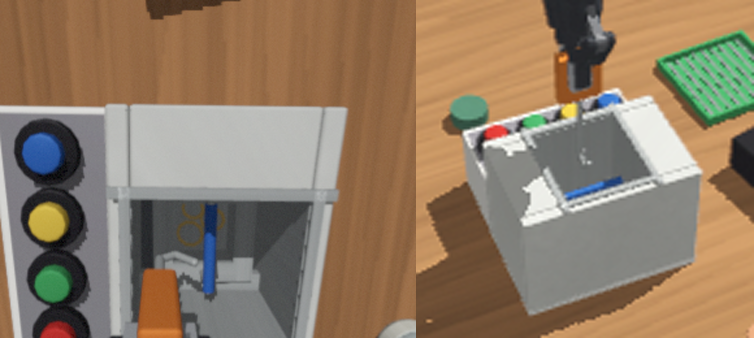

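servo_tool:
  commands: "0 0 -0.003 0.001 0; 0 0.018 0 0 0; 0 0.018 0 0 0; 0 0 0 0 0; 0 0 0 0 0"

```text
time: 11.58
position: [0.5679, -0.009, 0.1624]
tool_rot: [-0.491, -0.508, -0.491, 0.509]
contact_force: [1.1, 0.3, -0.2]
finger_gap: 0.154
```

```bash
python3 d.py .595,-.0095,.164; python3 - <<'E'
from h import *
s=robot.sense();C=cam('wrist',s);im=robot.snapshot('wrist');print(w2px(C,[[.606,-.008,.086]]).round(0))
b=robot.snapshot('scene');a=cv2.resize(im[60:260,280:440],None,fx=2.4,fy=2.4,interpolation=2)
b=cv2.resize(b[150:240,280:360],(412,480),interpolation=2)
cv2.imwrite('pics/w6.png',np.hstack([a,b]))
E
```

```text
t 11.58 p [ 0.5679 -0.009   0.1624] yaw -1.97 gap 0.154 F [ 1.1  0.3 -0.2] j [ 0.39  0.36 -0.56  1.8   0.22  1.04 -0.28]
.595,-.0095,.164 ->tool [-0.0016  0.0271 -0.0004]
[[372. 207.]]
```

View pics/w6.png

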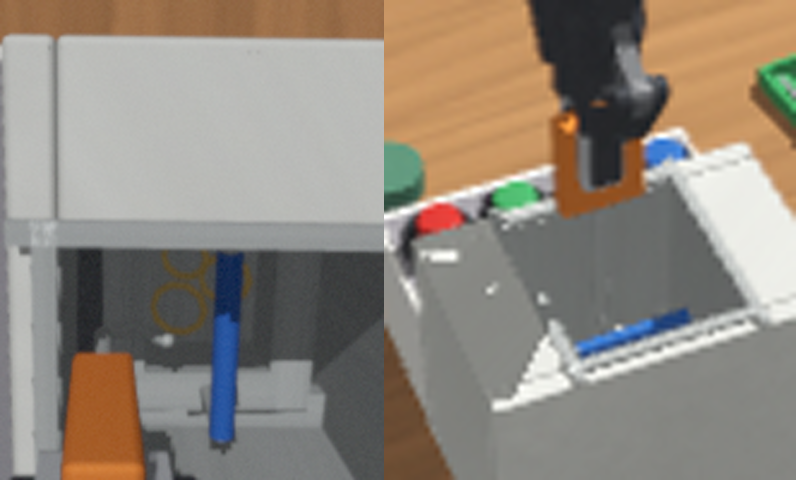

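servo_tool:
  commands: "0 0 0.009 0 0; 0 0 0.009 0 0; 0 0 0.008 0 0; 0 0 0 0 0; 0 0 0 0 0"

```text
time: 12.1
position: [0.5949, -0.0096, 0.162]
tool_rot: [0.491, 0.509, 0.491, -0.508]
contact_force: [0.1, 0.2, -1.5]
finger_gap: 0.155
```

servo_tool:
  commands: "0 -0.008 0 0 0; 0 -0.008 0 0 0; 0 -0.008 0 0 0; 0 0 0 0 0; 0 0 0 0 0; 0 0 0 0 0"

```text
time: 12.6
position: [0.5938, -0.0098, 0.186]
tool_rot: [-0.491, -0.508, -0.491, 0.509]
contact_force: [0.2, 0.3, -2.4]
finger_gap: 0.152
```

```bash
python3 d.py .595,-.0095,.164; python3 - <<'E'
from h import *
im=robot.snapshot('wrist')
b=robot.snapshot('scene');a=cv2.resize(im[60:260,280:440],None,fx=2.4,fy=2.4,interpolation=2)
b=cv2.resize(b[150:240,280:360],(412,480),interpolation=2)
cv2.imwrite('pics/w7.png',np.hstack([a,b]))
E
```

```text
t 12.6 p [ 0.5938 -0.0098  0.186 ] yaw -1.97 gap 0.152 F [ 0.2  0.3 -2.4] j [ 0.38  0.38 -0.56  1.72  0.22  1.11 -0.28]
.595,-.0095,.164 ->tool [ 0.022   0.0012 -0.0004]
```

View pics/w7.png

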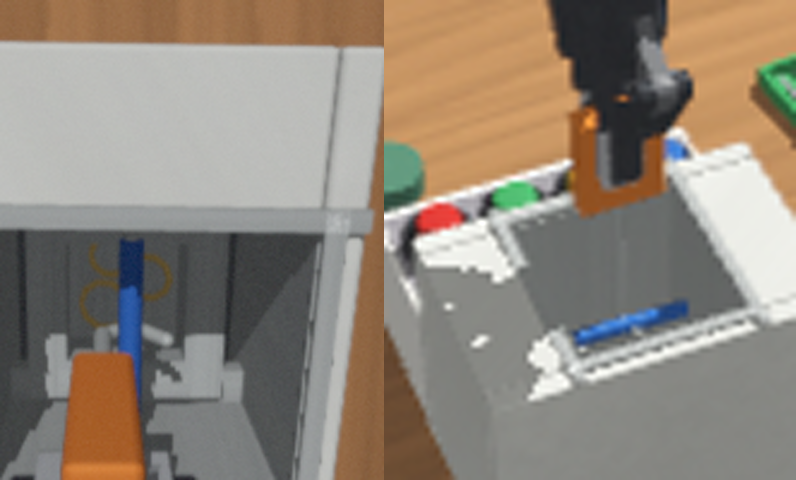

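Ten pictures viewed so far, two left. The hook is around the bar near its middle and the load is felt at −2.4 N. Lifting.

servo_tool:
  commands: "0 -0.01 0 0 0; 0 -0.016 0 0 0; 0 -0.018 0 0 0; 0 -0.018 0 0 0; 0 -0.018 0 0 0; 0 -0.018 0 0 0; 0 -0.018 0 0 0; 0 -0.018 0 0 0; 0 -0.012 0 0 0; 0 0 0 0 0"

```text
time: 13.53
position: [0.5956, -0.0092, 0.3355]
tool_rot: [0.493, 0.51, 0.49, -0.507]
contact_force: [0.3, 0.9, -1.6]
finger_gap: 0.155
```

servo_tool:
  commands: "0 0 0 0 0; 0 0 0 0 0; 0 0 0 0 0"

```text
time: 13.78
position: [0.5934, -0.0099, 0.3305]
tool_rot: [-0.491, -0.508, -0.492, 0.509]
contact_force: [-0.4, -0.0, -3.3]
finger_gap: 0.154
```

```bash
python3 d.py .42,.242,.335 ; python3 - <<'E'
from h import *
s=robot.sense();p=np.array(s['position']);C=cam('scene');im=robot.snapshot('scene')
hsv=cv2.cvtColor(im,cv2.COLOR_BGR2HSV)
m=cv2.inRange(hsv,(105,130,60),(125,255,255))
bar=p+[.011,.001,-.0947]
n,l,st,c=cv2.connectedComponentsWithStats(m)
for i in range(1,n):
    if st[i,4]>25:print(st[i],c[i].round(0))
print('expect',w2px(C,[bar+[0,.03,0],bar-[0,.03,0]]).round(0))
cv2.imwrite('pics/s8.png',cv2.resize(im[100:260,230:430],None,fx=3,fy=3,interpolation=2))
E
```

```text
t 13.78 p [ 0.5934 -0.0099  0.3305] yaw -1.96 gap 0.154 F [-0.4 -0.  -3.3] j [ 0.4   0.28 -0.58  1.52  0.15  1.39 -0.22]
.42,.242,.335 ->tool [-0.0041 -0.1819 -0.2458]
[341  43  21  11 135] [350.  48.]
[  0 112  12 151 747] [  3. 168.]
[316 163  24   8  62] [327. 167.]
[ 510  169  102   71 3786] [558. 204.]
[139 256  21  25 309] [149. 268.]
[  0 291  22  27 152] [ 10. 305.]
expect [[338. 164.]
 [314. 171.]]
```

The bar is detected at (316–340, 163–171), just where it should be on the hook, and level. Carrying it to the tray.

servo_tool:
  commands: "0 0 -0.0034 -0.0047 0; 0 0 -0.0068 -0.0095 0; 0 0 -0.0102 -0.0142 0; 0 0 -0.0136 -0.0189 0; 0 0 -0.0136 -0.0189 0; 0 0 -0.0136 -0.0189 0; 0 0 -0.0136 -0.0189 0; 0 0 -0.0136 -0.0189 0"

```text
time: 14.5
position: [0.5077, 0.1191, 0.3321]
tool_rot: [-0.492, -0.508, -0.492, 0.508]
contact_force: [0.1, -0.1, -2.5]
finger_gap: 0.152
```

servo_tool:
  commands: "0 0 -0.0136 -0.0189 0; 0 0 -0.0136 -0.0189 0; 0 0 -0.0136 -0.0189 0; 0 0 -0.0136 -0.0189 0; 0 0 -0.0136 -0.0189 0; 0 0 -0.0102 -0.0142 0; 0 0 -0.0068 -0.0095 0; 0 0 -0.0034 -0.0047 0; 0 0 0 0 0; 0 0 0 0 0"

```text
time: 15.33
position: [0.426, 0.2416, 0.332]
tool_rot: [-0.492, -0.508, -0.491, 0.509]
contact_force: [0.4, 0.5, -2.1]
finger_gap: 0.157
```

servo_tool:
  commands: "0 0 0 0 0; 0 0 0 0 0; 0 0 0 0 0; 0 0 0 0 0"

```text
time: 15.67
position: [0.4263, 0.2415, 0.3319]
tool_rot: [-0.491, -0.509, -0.491, 0.509]
contact_force: [-1.0, 0.2, -2.8]
finger_gap: 0.155
```

```bash
python3 d.py .4245,.242,.335 .4245,.242,.185; cat > bar.py <<'E'
from h import *
for n in('scene','top'):
    C=cam(n);im=robot.snapshot(n)
    hsv=cv2.cvtColor(im,cv2.COLOR_BGR2HSV);m=cv2.inRange(hsv,(105,130,60),(125,255,255))
    k,l,st,c=cv2.connectedComponentsWithStats(m)
    for i in range(1,k):
        if 15<st[i,4]<600 and 150<c[i][0]<470 and 100<c[i][1]<290:print(n,st[i],c[i].round(1))
    s=robot.sense();bar=np.array(s['position'])+[.011,.001,-.0947]
    print('expect',w2px(C,[bar+[0,.03,0],bar,bar-[0,.03,0]]).round(0).tolist())
E
python3 bar.py
```

```text
t 15.67 p [0.4263 0.2415 0.3319] yaw -2.05 gap 0.155 F [-1.   0.2 -2.8] j [ 0.13  0.08 -0.78  1.74  0.06  1.35 -0.69]
.4245,.242,.335 ->tool [-0.0031 -0.0018 -0.0005]
.4245,.242,.185 ->tool [ 0.15  0.   -0.  ]
scene [375 101  20   8  45] [384.4 104.6]
scene [330 176   9   5  32] [333.5 177.9]
expect [[393.0, 103.0], [384.0, 105.0], [374.0, 108.0]]
top [295 215   9   9  60] [299.3 218.7]
top [203 243  16   4  40] [210.6 244.8]
expect [[196.0, 244.0], [210.0, 244.0], [224.0, 244.0]]
```

servo_tool:
  commands: "0 0.01 0 0 0; 0 0.02 0 0 0; 0 0.022 0 0 0; 0 0.022 0 0 0; 0 0.022 0 0 0; 0 0.02 0 0 0; 0 0.014 0 0 0; 0 0.01 0 0 0; 0 0.006 0 0 0; 0 0 0 0 0"

```text
time: 16.6
position: [0.4252, 0.2416, 0.1847]
tool_rot: [-0.491, -0.508, -0.492, 0.509]
contact_force: [0.8, -1.0, -1.9]
finger_gap: 0.155
```

servo_tool:
  commands: "0 0 0 0 0; 0 0.004 0 0 0; 0 0.004 0 0 0; 0 0.004 0 0 0; 0 0 0 0 0; 0 0 0 0 0"

```text
time: 17.1
position: [0.4261, 0.242, 0.174]
tool_rot: [0.491, 0.509, 0.491, -0.508]
contact_force: [0.7, -0.2, -0.8]
finger_gap: 0.158
```

```bash
python3 d.py .426,.2415,.159; python3 bar.py
```

```text
t 17.1 p [0.4261 0.242  0.174 ] yaw -1.97 gap 0.158 F [ 0.7 -0.2 -0.8] j [ 0.07  0.23 -0.77  1.96  0.19  1.02 -0.82]
.426,.2415,.159 ->tool [ 0.015  -0.0001  0.0005]
scene [371 148  18   6  34] [379.7 150.2]
scene [330 176   9   5  31] [333.5 178. ]
expect [[388.0, 148.0], [379.0, 151.0], [371.0, 153.0]]
top [296 215   7   4  21] [298.8 216.3]
top [223 244  12   3  20] [228.7 245.2]
expect [[216.0, 244.0], [227.0, 244.0], [239.0, 245.0]]
```

Landed, with the force back to the rod's own weight. Lowering further to clear the hook tip, withdrawing toward −x, then lifting.

servo_tool:
  commands: "0 0.005 0 0 0; 0 0.005 0 0 0; 0 0.005 0 0 0; 0 0 0 0 0; 0 0 0 0 0; 0 0 0 0 0"

```text
time: 17.7
position: [0.4259, 0.2421, 0.1589]
tool_rot: [-0.491, -0.508, -0.491, 0.509]
contact_force: [-0.2, 0.4, -1.0]
finger_gap: 0.149
```

```bash
python3 d.py .426,.2415,.159; python3 bar.py; python3 - <<'E'
from h import *
b=robot.snapshot('scene');im=robot.snapshot('wrist')
a=cv2.resize(im[60:260,240:440],(480,480),interpolation=2)
b=cv2.resize(b[100:190,340:400],(320,480),interpolation=2)
cv2.imwrite('pics/w9.png',np.hstack([a,b]))
E
```

```text
t 17.7 p [0.4259 0.2421 0.1589] yaw -1.96 gap 0.149 F [-0.2  0.4 -1. ] j [ 0.06  0.25 -0.77  1.98  0.21  0.99 -0.83]
.426,.2415,.159 ->tool [-0.0001  0.0001  0.0006]
scene [371 148  18   6  33] [379.7 150.2]
scene [330 176   9   5  31] [333.5 178. ]
expect [[388.0, 152.0], [379.0, 155.0], [370.0, 157.0]]
top [296 215   7   4  21] [298.8 216.3]
expect [[217.0, 244.0], [229.0, 244.0], [240.0, 245.0]]
```

View pics/w9.png

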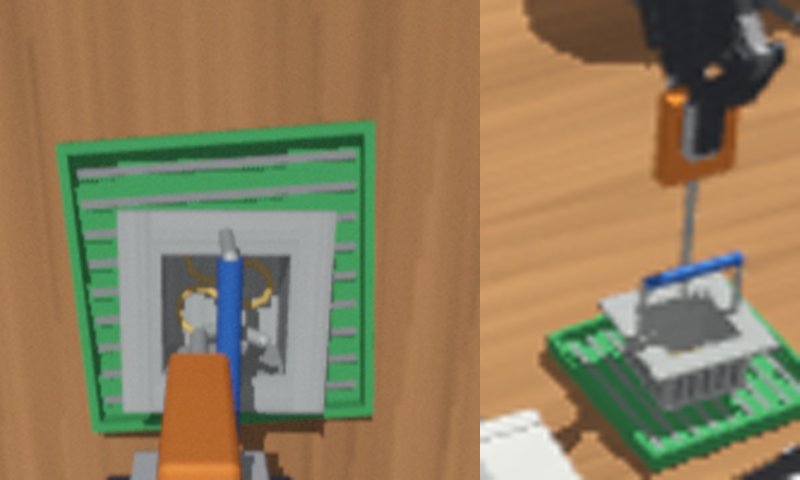

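The basket stands upright in the tray, with its bar at (229,250–410) in the crop and the hook below it. Withdrawing.

servo_tool:
  commands: "0 0 -0.009 0 0; 0 0 -0.009 0 0; 0 0 -0.009 0 0; 0 0 -0.009 0 0; 0 0 0 0 0; 0 0 0 0 0; 0 0 0 0 0"

```text
time: 18.48
position: [0.3902, 0.2432, 0.1592]
tool_rot: [0.492, 0.509, 0.491, -0.508]
contact_force: [0.9, -0.7, -0.9]
finger_gap: 0.161
```

```bash
python3 d.py; python3 bar.py
```

```text
t 18.48 p [0.3902 0.2432 0.1592] yaw -1.97 gap 0.161 F [ 0.9 -0.7 -0.9] j [ 0.07  0.19 -0.79  2.04  0.16  0.97 -0.84]
scene [371 148  18   6  34] [379.4 150.3]
scene [330 176   9   5  31] [333.5 178. ]
expect [[382.0, 145.0], [374.0, 148.0], [365.0, 150.0]]
top [295 215   9   9  64] [299.2 218.7]
top [219 244  19   3  39] [227.8 245.2]
expect [[217.0, 258.0], [228.0, 258.0], [239.0, 258.0]]
```

servo_tool:
  commands: "0 -0.03 0 0 0; 0 -0.04 0 0 0; 0 -0.04 0 0 0; 0 -0.04 0 0 0; 0 -0.021 0 0.01 0; 0 0 0.005 0.03 0; 0 0 0.005 0.033 0; 0 0 0.005 0.033 0; 0 0 0.005 0.033 0; 0 0 0.005 0.033 0"

```text
time: 19.42
position: [0.4092, 0.0688, 0.3302]
tool_rot: [0.492, 0.509, 0.491, -0.508]
contact_force: [1.0, 0.4, -1.9]
finger_gap: 0.157
```

servo_tool:
  commands: "0 0 0.005 0.033 0; 0 0 0.005 0.033 0; 0 0 0.005 0.033 0; 0 0 0.005 0.033 0; 0 0 0.005 0.033 0; 0 0 0.005 0.033 0; 0 0 0.005 0.033 0; 0 0 0.005 0.033 0; 0 0 0.005 0.033 0; 0 0 0.0044 0.0175 0"

```text
time: 20.25
position: [0.4468, -0.2506, 0.3296]
tool_rot: [-0.49, -0.509, -0.49, 0.511]
contact_force: [-0.7, -0.6, -1.0]
finger_gap: 0.156
```

servo_tool:
  commands: "0 0 0 0 0; 0 0 0 0 0; 0 0 0 0 0"

```text
time: 20.5
position: [0.4478, -0.2445, 0.3298]
tool_rot: [0.491, 0.508, 0.492, -0.508]
contact_force: [0.7, -0.3, -0.9]
finger_gap: 0.155
```

```bash
python3 d.py .4465,-.2785,.33 .4465,-.2785,.1345; python3 bar.py
```

```text
t 20.5 p [ 0.4478 -0.2445  0.3298] yaw -1.91 gap 0.155 F [ 0.7 -0.3 -0.9] j [ 0.62  0.09 -0.21  1.71  0.02  1.34  0.36]
.4465,-.2785,.33 ->tool [-0.0002 -0.0002  0.034 ]
.4465,-.2785,.1345 ->tool [1.955e-01 1.000e-04 2.000e-04]
scene [371 148  18   6  33] [379.5 150.2]
scene [330 176   9   5  31] [333.5 178. ]
expect [[224.0, 156.0], [211.0, 160.0], [199.0, 163.0]]
top [296 215   8   8  57] [299.3 218.6]
top [218 244  18   3  32] [227.1 245.2]
expect [[421.0, 238.0], [435.0, 238.0], [449.0, 238.0]]
```

servo_tool:
  commands: "0 0 0 0.017 0; 0 0 0 0.017 0; 0 0 0 0 0; 0 0 0 0 0; 0 0.03 0 0 0; 0 0.03 0 0 0; 0 0.01 0 0 0; 0 0 0 0 0; 0 0 0 0 0"

```text
time: 21.35
position: [0.4468, -0.2786, 0.2606]
tool_rot: [0.492, 0.508, 0.492, -0.508]
contact_force: [0.2, -0.4, 0.0]
finger_gap: 0.154
```

```bash
python3 d.py .4465,-.2785,.1355; python3 - <<'E'
from h import *
s=robot.sense();p=np.array(s['position']);C=cam('scene');im=robot.snapshot('scene')
hsv=cv2.cvtColor(im,cv2.COLOR_BGR2HSV);m=cv2.inRange(hsv,(5,180,120),(18,255,255))
ys,xs=np.nonzero(m[100:300,100:300]);print(xs.min()+100,xs.max()+100,ys.min()+100,ys.max()+100)
r=p+[.001,.001,-.0197];c=[r+[a,b,h] for a in(-.007,.007) for b in(-.022,.022) for h in(0,.055)]
u=w2px(C,c);print(u.min(0),u.max(0))
cv2.imwrite('pics/s10.png',cv2.resize(im[110:250,150:260],None,fx=4,fy=4,interpolation=2))
E
```

```text
t 21.35 p [ 0.4468 -0.2786  0.2606] yaw -1.89 gap 0.154 F [ 0.2 -0.4  0. ] j [ 0.65  0.16 -0.19  1.79  0.03  1.2   0.41]
.4465,-.2785,.1355 ->tool [ 1.251e-01 -4.000e-04 -1.000e-04]
182 205 137 162
[180.08514196 136.47975663] [205.2886542  163.57029197]
```

servo_tool:
  commands: "0 0.025 0 0 0; 0 0.03 0 0 0; 0 0.03 0 0 0; 0 0.025 0 0 0; 0 0.01 0 0 0; 0 0.003 0 0 0; 0 0 0 0 0; 0 0 0 0 0"

```text
time: 22.07
position: [0.4481, -0.2803, 0.1392]
tool_rot: [0.493, 0.509, 0.49, -0.508]
contact_force: [-0.0, -0.3, -1.4]
finger_gap: 0.154
```

servo_tool:
  commands: "0 0.003 0 0 0; 0 0.0015 0 0 0; 0 0 0 0 0; 0 0 0 0 0"

```text
time: 22.4
position: [0.4478, -0.2803, 0.1347]
tool_rot: [0.493, 0.509, 0.49, -0.508]
contact_force: [-0.3, -0.0, 4.6]
finger_gap: 0.153
```

The rod is on the prongs, at the same height and force as when I gripped it. Releasing.

servo_tool:
  commands: "0.2 0 0 0 0; 0.25 0 0 0 0; 0.3 0 0 0 0; 0.45 0 0 0 0; 0.5 0 0 0 0; 0.5 0 0 0 0; 0.5 -0.01 0 0 0; 0.5 -0.025 0 0 0; 0.5 -0.035 0 0 0; 0.5 -0.035 0 0 0"

```text
time: 23.23
position: [0.4457, -0.2791, 0.2388]
tool_rot: [-0.491, -0.508, -0.492, 0.509]
contact_force: [1.6, 0.1, -0.4]
finger_gap: 0.495
```

servo_tool:
  commands: "0.5 -0.02 0 0 0; 0.5 0 0 0 0; 0.5 0 0 0 0"

```text
time: 23.48
position: [0.4472, -0.2798, 0.2595]
tool_rot: [0.493, 0.509, 0.49, -0.508]
contact_force: [0.5, 0.1, 0.3]
finger_gap: 0.502
```

```bash
python3 d.py .436,.241,.24 .436,.241,.061; python3 - <<'E'
from h import *
a=cv2.imread('pics/scene0.png');b=robot.snapshot('scene');C=cam('top')
for im in(a,b):
    m=cv2.inRange(cv2.cvtColor(im,cv2.COLOR_BGR2HSV),(5,180,120),(18,255,255))[150:230,170:240]
    ys,xs=np.nonzero(m);print(xs.min(),xs.max(),ys.min(),ys.max(),len(xs),xs.mean(),ys.mean())
t0=cv2.imread('pics/top0.png');t=robot.snapshot('top')
for im in(t0,t):
    m=cv2.inRange(cv2.cvtColor(im,cv2.COLOR_BGR2HSV),(5,180,120),(18,255,255))[220:270,400:470]
    ys,xs=np.nonzero(m);print('top',xs.min()if len(xs) else None,len(xs),xs.mean(),ys.mean())
print('bar top',px2w(C,(227.3,245.2),.08),px2w(C,(217,245),.08),px2w(C,(238,245.2),.08))
E
```

```text
t 23.48 p [ 0.4472 -0.2798  0.2595] yaw -1.97 gap 0.502 F [0.5 0.1 0.3] j [ 0.65  0.16 -0.19  1.79  0.03  1.19  0.41]
.436,.241,.24 ->tool [ 0.0184 -0.0291 -0.5202]
.436,.241,.061 ->tool [ 0.179  -0.0006 -0.0003]
24 44 28 49 326 34.1840490797546 38.3680981595092
23 43 29 50 326 33.45398773006135 39.214723926380366
top 30 31 40.483870967741936 23.870967741935484
top 31 36 41.638888888888886 23.555555555555557
bar top [0.43491628 0.24327682 0.08      ] [0.43486229 0.26998253 0.08      ] [0.4354874  0.21566623 0.08      ]
```

The rod is back within about 3 mm of its original image position. Going to the basket.

servo_tool:
  commands: "0.5 0 -0.0018 -0.033 0; 0.5 0 -0.0018 -0.033 0; 0.5 0 -0.0018 -0.033 0; 0.5 0 -0.0018 -0.033 0; 0.5 0 -0.0018 -0.033 0; 0.5 0 -0.0018 -0.033 0; 0.5 0 -0.0018 -0.033 0; 0.5 0 -0.0018 -0.033 0; 0.5 0 -0.0018 -0.033 0; 0.5 0 -0.0018 -0.033 0"

```text
time: 24.42
position: [0.4383, 0.0522, 0.2561]
tool_rot: [-0.491, -0.508, -0.492, 0.509]
contact_force: [0.3, -1.0, 0.4]
finger_gap: 0.499
```

servo_tool:
  commands: "0.5 0 -0.0018 -0.033 0; 0.5 0 -0.0018 -0.033 0; 0.5 0 -0.0018 -0.033 0; 0.5 0 -0.0018 -0.033 0; 0.5 0 -0.0018 -0.033 0; 0.5 0 -0.0018 -0.025 0; 0.5 0 0 0 0; 0.5 0 0 0 0; 0.5 0 0 0 0"

```text
time: 25.17
position: [0.435, 0.2398, 0.2562]
tool_rot: [-0.491, -0.508, -0.491, 0.51]
contact_force: [-0.1, -0.5, 0.6]
finger_gap: 0.502
```

```bash
python3 d.py .436,.2425,.15 .436,.2425,.061
```

```text
t 25.17 p [0.435  0.2398 0.2562] yaw -2.0 gap 0.502 F [-0.1 -0.5  0.6] j [ 0.04  0.14 -0.69  1.84  0.1   1.19 -0.72]
.436,.2425,.15 ->tool [ 0.1062  0.0011 -0.0029]
.436,.2425,.061 ->tool [ 0.089   0.0002 -0.0002]
```

```bash
python3 - <<'E'
from h import *
s=robot.sense();C=cam('wrist',s);im=robot.snapshot('wrist')
m=cv2.inRange(cv2.cvtColor(im,cv2.COLOR_BGR2HSV),(105,130,40),(125,255,255))
k,l,st,c=cv2.connectedComponentsWithStats(m)
for i in range(1,k):
    if st[i,4]>40:
        x,y,w,h,a=st[i];print(st[i],px2w(C,(x+w/2,y),.08).round(4),px2w(C,c[i],.08).round(4),px2w(C,(x+w/2,y+h),.08).round(4))
print(w2px(C,[[.436,.2725,.08],[.436,.2425,.08],[.436,.2125,.08]]).round(0))
E
```

```text
[320 145   8  56 376] [0.438  0.2724 0.08  ] [0.4364 0.245  0.08  ] [0.436  0.2121 0.08  ]
[[322. 145.]
 [323. 174.]
 [324. 201.]]
```

Wrist measurement puts the bar at (0.4365, 0.2425), matching. Descending and gripping.

servo_tool:
  commands: "0.5 0.03 0.001 -0.0025 0; 0.5 0.04 0 0 0; 0.5 0.04 0 0 0; 0.5 0.04 0 0 0; 0.5 0.03 0 0 0; 0.5 0.015 0 0 0; 0.5 0 0 0 0; 0.5 0 0 0 0"

```text
time: 25.88
position: [0.4365, 0.2421, 0.062]
tool_rot: [-0.491, -0.508, -0.491, 0.51]
contact_force: [0.7, -0.6, 0.8]
finger_gap: 0.501
```

```bash
python3 d.py .4365,.2425,.061; python3 bar.py
```

```text
t 25.88 p [0.4365 0.2421 0.062 ] yaw -2.08 gap 0.501 F [ 0.7 -0.6  0.8] j [-0.07  0.4  -0.63  2.04  0.32  0.8  -0.92]
.4365,.2425,.061 ->tool [ 0.001   0.     -0.0004]
scene [371 150   9   4  19] [375.3 151.2]
scene [330 176   9   5  28] [333.2 177.9]
expect [[387.0, 178.0], [379.0, 181.0], [371.0, 183.0]]
expect [[226.0, 240.0], [237.0, 240.0], [247.0, 241.0]]
```

servo_tool:
  commands: "0.3 0 0 0 0; 0.2 0 0 0 0; 0.1 0 0 0 0; 0 0 0 0 0; 0 0 0 0 0; 0 0 0 0 0; 0 0 0 0 0"
  squeeze: 50

```text
time: 26.57
position: [0.4368, 0.244, 0.0634]
tool_rot: [0.492, 0.509, 0.491, -0.508]
contact_force: [-2.6, -0.6, 6.7]
finger_gap: 0.074
```

servo_tool:
  commands: "0 -0.01 0 0 0; 0 -0.02 0 0 0; 0 -0.03 0 0 0; 0 -0.03 0 0 0; 0 -0.02 0 0 0; 0 0 0 0 0; 0 0 0 0 0; 0 0 0 0 0"

```text
time: 27.23
position: [0.4359, 0.2429, 0.1717]
tool_rot: [-0.491, -0.508, -0.491, 0.509]
contact_force: [0.5, -1.3, -1.8]
finger_gap: 0.069
```

```bash
python3 - <<'E'
from h import *
C=cam('top');f=lambda x,y,z:px2w(C,(200+x/3,140+y/3),z)
t=np.array([f(*p,.054) for p in [(41,72),(130,61),(139,153),(50,163)]])
e=[t[1]-t[2],t[0]-t[3]];f2=[t[0]-t[1],t[3]-t[2]]
print([np.degrees(np.arctan2(v[1],v[0])).round(1) for v in e],[(np.degrees(np.arctan2(v[1],v[0]))-90).round(1) for v in f2])
E
python3 d.py .6143,.2497,.17 .6143,.2497,.101
```

```text
[np.float64(7.7), np.float64(8.3)] [np.float64(7.6), np.float64(7.1)]
t 27.23 p [0.4359 0.2429 0.1717] yaw -1.97 gap 0.069 F [ 0.5 -1.3 -1.8] j [ 0.01  0.24 -0.69  1.94  0.18  1.02 -0.8 ]
.6143,.2497,.17 ->tool [ 0.0014  0.1781 -0.0129]
.6143,.2497,.101 ->tool [ 0.069   0.0001 -0.0001]
```

Basket lifted. Turning it to the nest's yaw (+7.7°) and moving over the dryer.

servo_tool:
  commands: "0 0 0.006 0 0; 0 0 0.015 0 0; 0 0 0.022 -0.002 0; 0 0 0.024 -0.002 0; 0 0 0.025 -0.002 0; 0 0 0.024 -0.002 0; 0 0 0.022 -0.002 0; 0 0 0.015 0 0; 0 0 0.007 0 -4.8; 0 0 0 0 -4.8"

```text
time: 28.07
position: [0.5985, 0.2469, 0.1699]
tool_rot: [0.532, 0.464, 0.533, -0.466]
contact_force: [-0.5, 1.1, -1.3]
finger_gap: 0.073
```

servo_tool:
  commands: "0 0 0 0 0; 0 0 0 0 0; 0 0 0 0 0"

```text
time: 28.32
position: [0.5962, 0.248, 0.1714]
tool_rot: [0.532, 0.465, 0.532, -0.467]
contact_force: [0.2, -0.2, -0.8]
finger_gap: 0.071
```

```bash
python3 d.py .6143,.2497,.17; python3 - <<'E'
from h import *
s=robot.sense();C=cam('wrist',s);im=robot.snapshot('wrist');p=np.array(s['position'])
K=cam('scene');b=robot.snapshot('scene')
c,sn=np.cos(np.radians(7.7)),np.sin(np.radians(7.7))
def sq(h,z): return [[.6143+c*x-sn*y,.2497+sn*x+c*y,z] for x,y in[(-h,-h),(h,-h),(h,h),(-h,h)]]
for (CC,im2) in((C,im),(K,b)):
    cv2.polylines(im2,[w2px(CC,sq(.039,.054)).round().astype(int)],True,(0,0,255),1)
print(w2px(K,[[.6143,.2497,.05]]))
a=cv2.resize(im[40:290,210:440],(460,500),interpolation=2)
b=cv2.resize(b[110:235,360:445],(340,500),interpolation=2)
cv2.imwrite('pics/w11.png',np.hstack([a,b]))
E
```

```text
t 28.32 p [0.5962 0.248  0.1714] yaw 7.56 gap 0.071 F [ 0.2 -0.2 -0.8] j [ 0.    0.5  -0.65  1.6   0.32  1.15 -0.59]
.6143,.2497,.17 ->tool [0.0014 0.0181 0.0007]
[[412.91431812 194.44231245]]
```

View pics/w11.png

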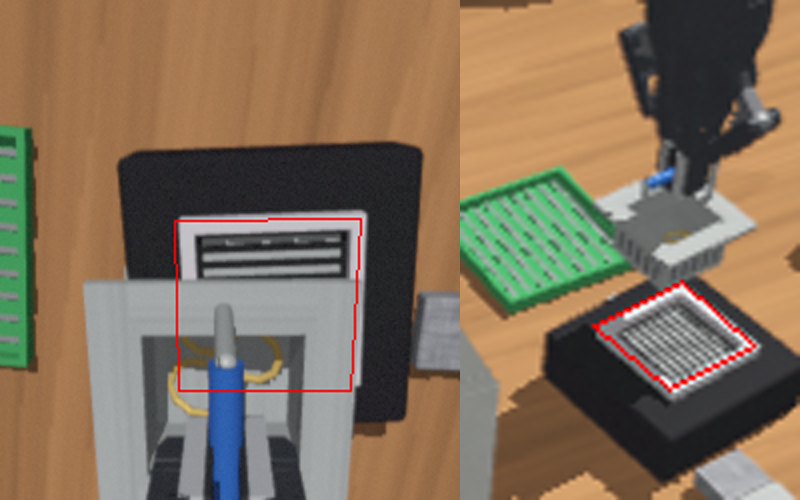

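The overlay fits the nest within about 3 mm (slightly +x) and the yaw matches. Correcting and lowering.

servo_tool:
  commands: "0 0 0.01 0 0; 0 0 0.01 0 0; 0 0 0 0 0; 0 0 0 0 0; 0 0 0 0 0"

```text
time: 28.83
position: [0.6159, 0.2509, 0.1724]
tool_rot: [0.532, 0.465, 0.532, -0.466]
contact_force: [-0.6, 1.2, -1.7]
finger_gap: 0.074
```

```bash
python3 d.py .616,.2505,.12
```

```text
t 28.83 p [0.6159 0.2509 0.1724] yaw 7.64 gap 0.074 F [-0.6  1.2 -1.7] j [-0.01  0.54 -0.64  1.55  0.34  1.17 -0.58]
.616,.2505,.12 ->tool [0.0524 0.0001 0.0004]
```

servo_tool:
  commands: "0 0.015 0 0 0; 0 0.02 0 0 0; 0 0.015 0 0 0; 0 0.007 0 0 0; 0 0.005 0 0 0; 0 0 0 0 0; 0 0 0 0 0"

```text
time: 29.42
position: [0.6169, 0.2511, 0.1112]
tool_rot: [0.532, 0.466, 0.532, -0.465]
contact_force: [0.8, 1.1, -0.5]
finger_gap: 0.069
```

servo_tool:
  commands: "0 0.003 0 0 0; 0 0.002 0 0 0; 0 0 0 0 0; 0 0 0 0 0"

```text
time: 29.75
position: [0.6167, 0.2508, 0.1057]
tool_rot: [0.532, 0.466, 0.532, -0.466]
contact_force: [0.1, -0.5, -0.8]
finger_gap: 0.071
```

servo_tool:
  commands: "0 0.0015 0 0 0; 0 0 0 0 0; 0 0 0 0 0"

```text
time: 30.0
position: [0.6168, 0.251, 0.1046]
tool_rot: [0.532, 0.466, 0.532, -0.465]
contact_force: [-0.7, -1.1, 1.4]
finger_gap: 0.071
```

servo_tool:
  commands: "0 0.0015 0 0 0; 0 0 0 0 0; 0 0 0 0 0"

```text
time: 30.25
position: [0.6169, 0.2511, 0.1045]
tool_rot: [0.532, 0.466, 0.532, -0.465]
contact_force: [-3.4, -2.1, 8.4]
finger_gap: 0.073
```

Seated: contact at z = 0.1045, against 0.103 expected for the nest floor (the rim would be 9 mm higher). Releasing and retreating.

servo_tool:
  commands: "0.1 -0.0005 0 0 0; 0.2 0 0 0 0; 0.3 0 0 0 0; 0.45 0 0 0 0; 0.45 0 0 0 0; 0.45 -0.01 0 0 0; 0.45 -0.025 0 0 0; 0.45 -0.035 0 0 0; 0.45 -0.04 0 0 0; 0.45 -0.04 0 0 0"

```text
time: 31.08
position: [0.6161, 0.2507, 0.2549]
tool_rot: [0.532, 0.465, 0.532, -0.466]
contact_force: [1.5, 1.0, -0.3]
finger_gap: 0.451
```

servo_tool:
  commands: "0.45 0 -0.04 0 0; 0.45 0 -0.04 0 0; 0.45 0 -0.03 0 0; 0.45 0 0 0 0; 0.45 0 0 0 0; 0.45 0 0 0 0"

```text
time: 31.58
position: [0.5086, 0.2361, 0.2539]
tool_rot: [0.533, 0.466, 0.532, -0.465]
contact_force: [-0.0, 0.1, -1.6]
finger_gap: 0.451
```

```bash
python3 d.py; python3 - <<'E'
from h import *
K=cam('scene');b=robot.snapshot('scene');t=robot.snapshot('top')
c,sn=np.cos(np.radians(7.7)),np.sin(np.radians(7.7))
def sq(h,z): return [[.6165+c*x-sn*y,.251+sn*x+c*y,z] for x,y in[(-h,-h),(h,-h),(h,h),(-h,h)]]
b1=b.copy();cv2.polylines(b1,[w2px(K,sq(.038,.083)).round().astype(int)],True,(0,0,255),1)
x=cv2.resize(b1[120:240,360:455],(380,480),interpolation=2)
y=cv2.resize(b[150:270,160:255],(380,480),interpolation=2)
cv2.imwrite('pics/w12.png',np.hstack([x,y]))
a=cv2.imread('pics/scene0.png')
for im in(a,b):
    m=cv2.inRange(cv2.cvtColor(im,cv2.COLOR_BGR2HSV),(5,180,120),(18,255,255))[150:230,170:240]
    ys,xs=np.nonzero(m);print('rod',len(xs),xs.mean().round(1),ys.mean().round(1))
m=cv2.inRange(cv2.cvtColor(b,cv2.COLOR_BGR2HSV),(105,130,60),(125,255,255))[140:220,380:450]
ys,xs=np.nonzero(m);print('bar',xs.mean()+380,ys.mean()+140,xs.min()+380,xs.max()+380,ys.min()+140,ys.max()+140)
o=np.array([.6165,.251,.12]);d=np.array([-sn,c,0])*.03;print(w2px(K,[o+d,o,o-d]).round(1))
E
```

```text
t 31.58 p [0.5086 0.2361 0.2539] yaw 7.61 gap 0.451 F [-0.   0.1 -1.6] j [ 0.07  0.28 -0.71  1.71  0.19  1.22 -0.55]
rod 326 34.2 38.4
rod 326 33.4 39.3
bar 417.04545454545456 175.4318181818182 409 425 171 180
[[425.6 171.7]
 [417.  175.8]
 [408.3 180. ]]
```

```bash
python3 -c "
from cell import robot
print(robot.close_job())"
```

```text
the job is handed in; nothing more can be done
None
```

The job is handed in at 31.6 s on the robot's clock. Every step in the task was carried out in order, and no verdict is reported back.

**What I did**
- **Buttons:** I pressed red, then blue, then green. Blue reached its stop firmly at about 57 N. Red read 4 N at z = 0.0911 and was then pushed a further 1.5 mm. Green read 7 N at z = 0.091 and was pressed about 6 mm off its centre. The fingers stayed clear of yellow.
- **Basket to tray:** I hooked the basket out by its bar, stood it upright in the drip tray and unhooked without moving it.
- **Rod:** I hung the rod back on the prongs at the same height and contact force as when I gripped it.
- **Basket to dryer:** I carried the basket by its bar with the fingers, turned it to the nest's 7.7° and released it there.

**Last checks**
- **Basket:** its bar was within 0.5 px of where it should be when seated flat in the nest. It touched down at z = 0.1045, against 0.103 expected.
- **Rod:** the handle was about 1 px from its starting image position, roughly 3 mm across the fork, with the same visible area.
- **Gripper:** clear of everything and touching nothing.

**Not confirmed**
- My final close-up was refused because the 12-picture limit was reached, so the end check is numeric only.
- I did not separately measure the buttons' return or the bystanders' positions. No contact with a bystander was noticed.

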